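# Tension the router axis three clicks and hold

## Task

Release the belt tensioner of the router axis by turning its quarter-turn lock handle fully anticlockwise to its open stop. Then swing the tension lever anticlockwise by its knob, against its spring, until you have felt exactly three clicks, never a fourth, and finish still holding it there with the fingers, because it springs back if let go. Leave the wrench, the pulley and the spool where they lie.

Things in the scene. Friction and masses are not known exactly. Their poses are not given: they have to be found in the camera images.
- tensioner: Tensioner head, bolted down: base plate 240 x 300 x 12 mm, a grey 150 mm square block (top at 50 mm) under the lever, a smaller one under the lock handle, a 57 mm high profile running off along +y (150 mm tall motor carriage 0.46 m out). Origin: on the bench under the lever's shaft, z up. At rest the knob is on its -x side; the lock's pivot is at x 60, y 130 mm.
- shaft (a point): On the upright axis of the tension lever, 100 mm above the bench. Five hub teeth pass a spring plunger, 0.28 rad apart. At each the push needed at the knob jumps within 2 degrees by 8 N (at the first by 4 N), then falls steadily by 8 N over 0.22 rad as the tooth passes: that fall is the click. The first tooth passes at a lever angle of 0.35 to 0.85, differing by start.
- tension_lever (a joint): Angle of the steel tension lever (flat arm, 73-83 mm above the bench). 0 = at rest: it points to direction pi + 0.10 rad in the tensioner's frame (about -x). Grows anticlockwise seen from above; far stop 2.0. A spring always pulls it back to 0 (6 N at the knob at rest, 9 N at 1.3 rad). While the lock is closed its tail is blocked at about 0.29; when the lock is open it is free.
- knob (a point): Middle of the lever's upright round black knob: 22 mm in diameter, 50 mm tall, 85 to 135 mm above the bench (this point 110 mm), 110 mm from the shaft axis. It moves on a level circle about the shaft; grip it from above or push it.
- click_plate: Dark fixed round plate, 146 mm across, under the lever, with a small aluminium plunger block on its rim. Origin: on the bench, on the shaft axis; x axis toward the block, z up; its turn differs by start. Teeth 1 to 4 pass when the lever points to pi - 0.70, - 0.42, - 0.14, + 0.14 rad in this frame: three clicks done, it points straight away from the block (knob at x -110, y 0 mm).
- lock_handle (a joint): Angle of the quarter-turn lock handle. 0 = closed: bar along the tensioner's y axis, its long flat dog pointing to -y into the way of the lever's tail. Grows anticlockwise seen from above to 1.571 = open stop: bar along the tensioner's x axis, dog to +x. Starts at 0 to 0.2; stays where it is left (friction 0.12 N m).
- lock_grip (a point): On the lock handle's upright pivot axis, in its black bar grip: bar 76 mm long, 12 mm wide, 83 to 113 mm above the bench, this point at 104 mm. The steel dog (14 mm wide, reaching 103 mm from the pivot) lies under the bar at 73-83 mm. The point's x axis runs along the bar toward the dog.
- wrench: Open-ended steel wrench lying on the bench near the tensioner. Bystander.
- pulley: Spare aluminium belt pulley, 48 mm in diameter, 20 mm high, lying on the bench. Bystander.
- spool: Black filament spool, 120 mm in diameter, 44 mm high, lying flat on the bench. Bystander.

How it is judged (in metres and radians):
On the way, in this order (a step that is already met when the one before it is completed fails the run):
1. the lock handle is turned to its open stop while the lever has not clicked yet (value of joint lock_handle above 1.4 rad and value of joint tension_lever below 0.3 rad), for 0.2 s.
2. the lever has passed its first click (value of joint lock_handle above 1.4 rad and x of knob in the frame of click_plate below 0 m and y of knob in the frame of click_plate below 0.065 m), for 0.05 s.
3. the lever is three clicks on (value of joint lock_handle above 1.4 rad and x of knob in the frame of click_plate below -0.09 m and y of knob in the frame of click_plate between -0.0138 and 0.0138 m), for 0.2 s.
At the end, for the whole second after the job is handed in: The lock handle is open (more than 1.4 rad); the lever stands still between its third and fourth click (within 14 mm, at the knob, of midway) and is held there by the fingers, with more than 1 N of contact (all of step 3 and velocity of joint tension_lever between -0.1 and 0.1 rad/s and contact force between the fingers and tension_lever above 1 N); the arm keeps its last pose, push and grip.
It fails at once if a fourth click: the lever goes more than 18 mm, at the knob, past midway between third and fourth (x of knob in the frame of click_plate below 0.05 m and y of knob in the frame of click_plate below -0.018 m).
It fails at once if the open-ended wrench is moved more than 20 mm (distance of wrench from where it was at the start of the episode above 0.02 m).
It fails at once if the spare pulley is moved more than 20 mm (distance of pulley from where it was at the start of the episode above 0.02 m).
It fails at once if the filament spool is moved more than 20 mm (distance of spool from where it was at the start of the episode above 0.02 m).
It also fails if it takes over 72 s, if anything falls off the work surface, if the arm or the gripper's body presses on something with over 40 N, if the wrist force passes 120 N, or if a joint passes its speed limit or range.

## Robot

A 6-joint arm with a two-finger parallel gripper is mounted at the origin on the work surface. World frame = base frame: x ahead of the robot, y to its left, z up, the work surface at z = 0. Lengths are in mm, angles in rad, forces in N, time in s.
With the tool pointing down it reaches from about 350 to 875 mm from the base axis. Payload 4.2 kg.
Tool frame: the origin (TCP) lies midway between the tips of the shut fingers; the grasp point (between the pads) lies 19 mm behind it (arm.grasp_offset is the distance from the TCP to the grasp point, in mm); z points along the fingers, y is the line along which they close (so a half turn about z gives the same grasp; the last joint's range is limited). The gripper opens to 85 mm and grips with 20 to 120 N. Pads are 22 mm wide; open, the fingers measure 114 mm over their backs; the gripper's body (76 mm by 85 mm) begins 54 mm behind the grasp point. The pads swing forward as they close: fully open they stand 13 mm farther back than shut.
Start: joints at [1.416, 0.385, 0.008, 0, -1.194, -0.259], TCP at [251.274, 572.242, 200.312] pointing down, gripper open.
Joint ranges: [-3.14, 3.14], [-1.21, 2.06], [-1.07, 1.41], [-3.16, 2.05], [-2.99, -0.16], [-3.1, 3.1]. Speed limits (rad/s): [2.79, 2.79, 3.14, 3.14, 3.14, 3.14].

## Interface

Orientations are given as a unit quaternion [x, y, z, w].
In Python, from bench import arm gives the robot as it stands. The module is installed in compiled form; this text tells all that it offers.
- The arm moves only by the tool servo_tool, never from a script. Its argument "increments" is a list of rows, each a list of 7 numbers: the opening, from 0 (shut) to 1 (fully open), then the shift along the tool's x, y, z in m, then the turn, a rotation vector about the tool's x, y, z in degrees. In form: [[grip, x, y, z, ax, ay, az], ...]. A call has 1 to 12 rows; each row is the pose to reach, as a shift and turn from the pose commanded when the call began, along the tool's axes at that moment; what a row does not reach only later rows make up. A row lasts 1/8 s, in which the tool goes at most 62.5 mm and 10.7 degrees, less where a joint would pass 70% of its speed; a pose out of reach is approached as far as the arm can. A call with a gripper value outside its range is refused whole. The fingers move at their own pace and stop on an object; the grip force is fixed at half the most. Time passes only in rows, so rows that repeat a pose let the fingers close. It gives the time, the measured TCP pose, the force, the opening and the grip force at its end, in the units of the state.
- arm.read_state(): the state, without advancing time (a new reading comes with each control period).
- arm.get_image(name): name is "scene" or "side" or "wrist"; returns a dict with "color" (480x640x3 uint8, red, green, blue), "fx", "fy", "cx", "cy" (pixels), "rvec" (rotation vector, rad) and "tvec" (3), from world to camera coordinates, as OpenCV has them; the wrist camera has in their place "hand_eye" (4x4, takes a point from camera to tool coordinates, whose origin is the TCP and whose axes are the flange's). Camera axes: x right, y down, z forward; pixel columns grow to the right and rows downward; lengths in mm; the calibration is good to about 2 mm. A picture is of the moment at which its call begins: read the wrist's pose just before it. There is no depth.
- arm.job_done(): hands the job in; it is judged then, once.
Trained networks look in the newest picture that a camera, given by its name, has taken for a name from the list of things; names that differ only in an ending like _2 or _b are one class to them, and where a whole thing is asked for, a point or a joint stands for the part that bears it (a point fixed in the world has none). Each returns a list of dicts, best first, with "p" (0 to 1); they miss things now and then, are a little off and sometimes report something else, mostly with a low value. They report only what shows in the picture. A call takes as long as a camera call.
- arm.look_for(camera, thing): "box" ([centre column, centre row, width, height] in pixels, round what is visible of it).
- arm.spot_point(camera, thing): "centre" ([column, row] in pixels: a listed point, or the origin of a listed thing).
The state is a dict: "clock": time; "joints": joint angles; "joint_vel": joint speeds; "joint_efforts": joint torques, N m; "position": TCP position; "ee_rot": TCP orientation; "contact_force": force on the tool from outside, world axes, zero at the start; "wrist_torque": the same for the moment, N m; "gripper_width": finger opening in mm; "grasp_force": force on a finger pad.
Only numpy, scipy, OpenCV 4.12 (cv2) and the standard library are available. Lean on these libraries where they do the work, as an engineer would, in place of code of your own. Each camera call takes 0.05 s, during which the arm holds its last target. There are 200 camera calls.

## Working session

There is one attempt and no reset: what is moved stays moved. The work goes in short steps, Python scripts to look and compute and a tool call to move; the robot and the scene stay as the last step left them, time stands still between calls to the robot, and variables do not carry over. Pictures are saved under pics/ and viewed, at most 10 in all, crops included, and the job is handed in when it is done.

Besides the shell and the picture viewer there is one more tool, called after ">>>" as a command line: name --pt "numbers of a row" for each row, then --argument value for the rest. servo_tool: Moves the arm, as the interface text tells. Its arguments: {"type":"object","properties":{"increments":{"type":"array","items":{"type":"array","items":{"type":"number"}}}},"required":["increments"]}

```bash
mkdir -p pics; cat > h.py <<'E'
import numpy as np, cv2
from bench import arm
from scipy.spatial.transform import Rotation as R
def cam(n):
    s=arm.read_state(); im=arm.get_image(n)
    K=np.array([[im["fx"],0,im["cx"]],[0,im["fy"],im["cy"]],[0,0,1]])
    if n=="wrist":
        T=np.eye(4);T[:3,:3]=R.from_quat(s["ee_rot"]).as_matrix();T[:3,3]=s["position"]
        W=T@np.array(im["hand_eye"]); Rc=W[:3,:3]; c=W[:3,3]
    else:
        Rm=cv2.Rodrigues(np.array(im["rvec"],float))[0]; Rc=Rm.T; c=-Rm.T@np.array(im["tvec"],float).ravel()
    return dict(K=K,Rc=Rc,c=c,img=im["color"])
def back(C,px,z):
    d=C["Rc"]@np.linalg.inv(C["K"])@np.array([px[0],px[1],1.]); t=(z-C["c"][2])/d[2]; return C["c"]+t*d
def proj(C,p):
    q=C["K"]@(C["Rc"].T@(np.asarray(p,float)-C["c"])); return q[:2]/q[2]
def save(C,f): cv2.imwrite("pics/"+f,C["img"][:,:,::-1])
E
python3 - <<'E'
from h import *
s=arm.read_state(); print(s["clock"],s["position"],s["ee_rot"],s["gripper_width"],arm.grasp_offset)
Z=dict(tensioner=0,shaft=100,knob=110,click_plate=0,lock_grip=104,wrench=5,pulley=10,spool=22)
ims=[]
for n in ("scene","side","wrist"):
    C=cam(n); save(C,n+".png"); print(n,C["c"].round())
    for t,z in Z.items():
        r=arm.spot_point(n,t)
        for d in r[:2]: print(n,t,round(d["p"],2),np.round(d["centre"]),back(C,d["centre"],z).round(1))
    ims.append(C["img"])
E
```

```text
0.0 [251.02993349 571.64653482 199.18048703] [ 9.78650270e-01 -2.05529447e-01 -1.78735564e-04  1.12404944e-03] 85.52887086694814 18.700000000000003
scene [1077.   68.  513.]
scene tensioner 0.89 [374. 317.] [575.5  36.    0. ]
scene shaft 0.86 [379. 264.] [568.5  37.  100. ]
scene knob 0.6 [370. 215.] [462.4  10.9 110. ]
scene click_plate 0.8 [378. 315.] [569.9  42.5   0. ]
scene lock_grip 0.72 [484. 298.] [615.  176.2 104. ]
scene wrench 0.65 [445. 252.] [395.1 141.4   5. ]
scene pulley 0.6 [307. 250.] [443.9 -99.6  10. ]
scene spool 0.84 [227. 303.] [ 612.3 -183.5   22. ]
side [ 304. -624.  482.]
side tensioner 0.87 [322. 260.] [574.2  37.1   0. ]
side shaft 0.64 [320. 209.] [570.6  40.2 100. ]
side knob 0.66 [261. 221.] [465.7  18.1 110. ]
side click_plate 0.86 [325. 260.] [579.   36.9   0. ]
side wrench 0.94 [204. 251.] [388.9 132.5   5. ]
side wrench 0.37 [260. 221.] [508.6 200.6   5. ]
side pulley 0.96 [271. 330.] [ 437.5 -111.5   10. ]
side spool 0.67 [398. 344.] [ 580.9 -210.8   22. ]
wrist [318. 542. 373.]
```

View pics/scene.png

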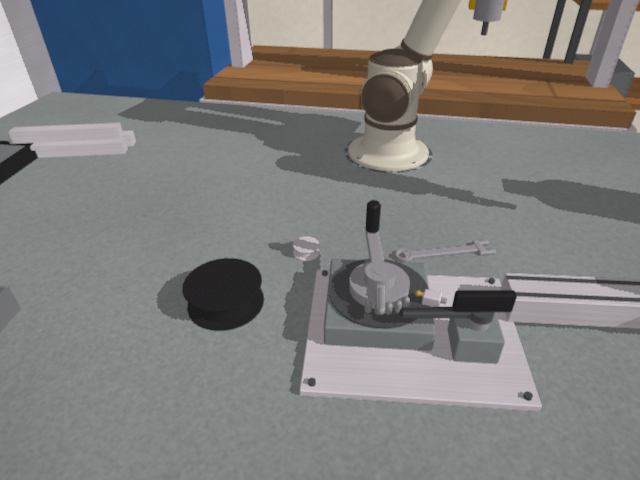

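View pics/wrist.png

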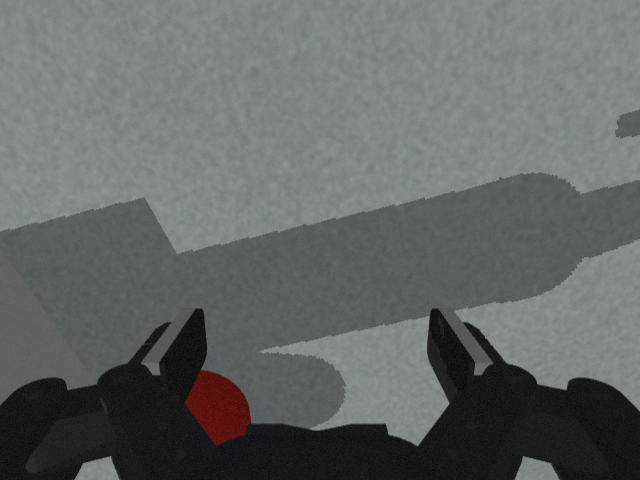

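```bash
cat >> h.py <<'E'
def plan(pos,xang,show=True):
    "tool-frame shift (m) and az (deg) to world TCP pos, tool x at angle xang, pointing down; from measured pose"
    s=arm.read_state(); Rm=R.from_quat(s["ee_rot"]); 
    Rt=R.from_matrix(np.array([[np.cos(xang),np.sin(xang),0],[np.sin(xang),-np.cos(xang),0],[0,0,-1]]).astype(float))
    d=Rm.inv().apply(np.asarray(pos,float)-s["position"])/1000
    rv=(Rm.inv()*Rt).as_rotvec(degrees=True)
    print("shift",d.round(4),"turn",rv.round(2)); return d,rv
def st():
    s=arm.read_state(); Rm=R.from_quat(s["ee_rot"]).as_matrix()
    print("t",round(s["clock"],2),"pos",np.round(s["position"],1),"xang",round(np.arctan2(Rm[1,0],Rm[0,0]),3),"zaxis",Rm[:,2].round(3),"F",np.round(s["contact_force"],1),"w",round(s["gripper_width"],1),"g",round(s["grasp_force"],1),"j",np.round(s["joints"],2))
E
python3 -c "
from h import *
st(); plan([560,110,280],-1.37); C=cam('wrist'); print(C['Rc'][:,2], C['K'][0,0])"
```

```text
t 1.35 pos [251.3 572.3 200.3] xang -0.414 zaxis [-0.  0. -1.] F [0.1 0.7 0.6] w 85.3 g 0.0 j [ 1.42  0.38  0.01 -0.   -1.19 -0.26]
shift [ 0.4685  0.2991 -0.0797] turn [-0.    0.   54.78]
[-0.26348925  0.1150713  -0.95777451] 378.47958752685366
```

>>> servo_tool --pt "1 0.518 0.337 -0.08 0 0 54.8" --pt "1 0.518 0.337 -0.08 0 0 54.8" --pt "1 0.518 0.337 -0.08 0 0 54.8" --pt "1 0.518 0.337 -0.08 0 0 54.8" --pt "1 0.518 0.337 -0.08 0 0 54.8" --pt "1 0.518 0.337 -0.08 0 0 54.8" --pt "1 0.518 0.337 -0.08 0 0 54.8" --pt "1 0.518 0.337 -0.08 0 0 54.8" --pt "1 0.518 0.337 -0.08 0 0 54.8" --pt "1 0.518 0.337 -0.08 0 0 54.8" --pt "1 0.518 0.337 -0.08 0 0 54.8" --pt "1 0.518 0.337 -0.08 0 0 54.8"

```text
clock: 2.9
position: [589.9, 55.1, 279.9]
ee_rot: [0.774, -0.633, -0.0, 0.0]
contact_force: [-1.0, 0.9, -0.1]
gripper_width: 85.5
grasp_force: 0.0
```

```bash
python3 - <<'E'
from h import *
st(); C=cam("wrist"); save(C,"w1.png")
for t,z in dict(tensioner=0,shaft=100,knob=110,click_plate=0,lock_grip=104).items():
    for d in arm.spot_point("wrist",t)[:2]: print(t,round(d["p"],2),np.round(d["centre"]),back(C,d["centre"],z).round(1))
E
```

```text
t 2.9 pos [589.9  55.1 279.9] xang -1.371 zaxis [-0.001  0.    -1.   ] F [-1.   0.9 -0.1] w 85.5 g 0.0 j [ 0.37  0.29  0.06 -0.   -1.35 -0.17]
tensioner 0.97 [330. 181.] [576.3  36.    0. ]
tensioner 0.48 [337. 197.] [564.4  53.2   0. ]
shaft 0.8 [337. 200.] [572.4  40.4 100. ]
knob 0.96 [461. 196.] [463.5  12.4 110. ]
lock_grip 0.59 [267. 322.] [616.7 177.8 104. ]
```

View pics/w1.png

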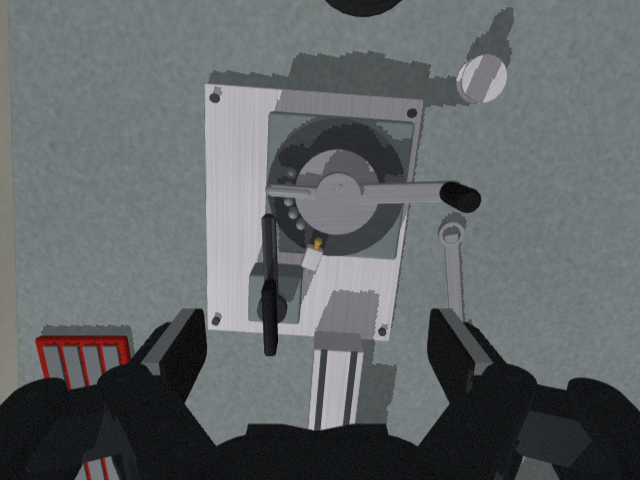

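```bash
cat >> h.py <<'E'
def ang(v): return float(np.arctan2(v[1],v[0]))
E
python3 - <<'E'
from h import *
C=cam("wrist"); im=C["img"]
cv2.imwrite("pics/crop.png",cv2.resize(im[120:380,200:440],None,fx=2.3,fy=2.3,interpolation=cv2.INTER_CUBIC)[:,:,::-1])
sc=[back(C,p,12) for p in [(214,98),(412,113),(216,320),(383,332)]]
print(np.round(sc,1)); print("yaw y-edge",ang(sc[2]-sc[0])-np.pi/2, ang(sc[3]-sc[1])-np.pi/2,"x-edge",ang(sc[0]-sc[1]),ang(sc[2]-sc[3]))
print("centroid",np.mean(sc,0))
sh=np.array([571.5,39.5]);
print("hub top",back(C,(338,185),90))
for z in (60,70): 
  for p in [(318,242),(313,258)]: v=back(C,p,z)[:2]-sh; print(z,p,v.round(1),np.hypot(*v),ang(v))
for a,b,z in [((270,280),(270,354),113),((268,216),(270,280),83)]:
  A,B=back(C,a,z),back(C,b,z); print(A.round(1),B.round(1),"dir to dog",ang(A-B),"len",np.linalg.norm(A-B))
print(arm.look_for("wrist","lock_grip")[:1])
for z,l in ((110,"knob"),):
  v=np.array([463.5,12.4])-sh; print(np.hypot(*v),ang(v)%(2*np.pi))
E
```

```text
[[720.5 -26.7  12. ]
 [504.6 -55.2  12. ]
 [684.4 240.6  12. ]
 [468.1 214.2  12. ]]
yaw y-edge 0.13406252051608814 0.13454193093043743 x-edge 0.13092965354072414 0.12175903959959383
centroid [594.4104702   93.22837531  12.        ]
hub top [573.89672483  28.96433613  90.        ]
60 (318, 242) [ 7.8 57.7] 58.1875122783799 1.4366447995366591
60 (313, 258) [ 9.5 76.7] 77.27277290918053 1.4480005191815961
70 (318, 242) [ 8.4 54.8] 55.43283479777613 1.4184002644391398
70 (313, 258) [10.1 73.3] 74.01904257795225 1.434535531681913
[620.4 128.7 113. ] [606.8 209.4 113. ] dir to dog -1.4040011787807063 len 81.84157429036081
[635.2  74.   83. ] [621.8 141.5  83. ] dir to dog -1.3749379124566714 len 68.74887814471394
[{'box': [273.3, 283.4, 27.4, 143.2], 'p': 0.84}]
111.34814771696924 3.3874425863720377
```

View pics/crop.png

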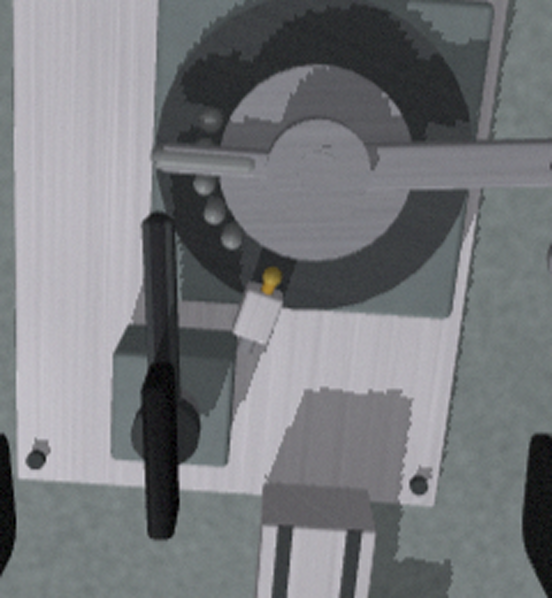

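>>> servo_tool --pt "1 -0.06 -0.025 0.03 0 0 1.4" --pt "1 -0.114 -0.048 0.06 0 0 1.4" --pt "1 -0.114 -0.048 0.12 0 0 1.4" --pt "1 -0.114 -0.048 0.16 0 0 1.4" --pt "1 -0.114 -0.048 0.19 0 0 1.4" --pt "1 -0.114 -0.048 0.19 0 0 1.4" --pt "0 -0.114 -0.048 0.19 0 0 1.4" --pt "0 -0.114 -0.048 0.19 0 0 1.4" --pt "0 -0.114 -0.048 0.19 0 0 1.4" --pt "0 -0.114 -0.048 0.19 0 0 1.4" --pt "0 -0.114 -0.048 0.19 0 0 1.4" --pt "0 -0.114 -0.048 0.19 0 0 1.4"

```text
clock: 4.8
position: [614.4, 176.6, 90.3]
ee_rot: [0.767, -0.642, 0.0, -0.0]
contact_force: [1.0, 0.1, -1.1]
gripper_width: -0.3
grasp_force: 0.0
```

```bash
python3 -c "
from h import *
st()"
```

```text
t 4.8 pos [614.4 176.6  90.3] xang -1.395 zaxis [ 0.  0. -1.] F [ 1.   0.1 -1.1] w -0.3 g 0.0 j [ 0.53  0.5  -0.1   0.   -0.97 -0.36]
```

```bash
python3 -c "
from h import *
a=cam('scene');b=cam('wrist')
q=proj(a,[614,176,104]);x,y=int(q[0]),int(q[1]);print(q)
A=cv2.resize(a['img'][y-90:y+90,x-110:x+90],(500,450),interpolation=cv2.INTER_CUBIC)
B=cv2.resize(b['img'],(300,225))
M=np.zeros((450,800,3),np.uint8);M[:,:500]=A;M[:225,500:]=B
cv2.imwrite('pics/g1.png',M[:,:,::-1])"
```

```text
[484.21847405 296.96444211]
```

View pics/g1.png

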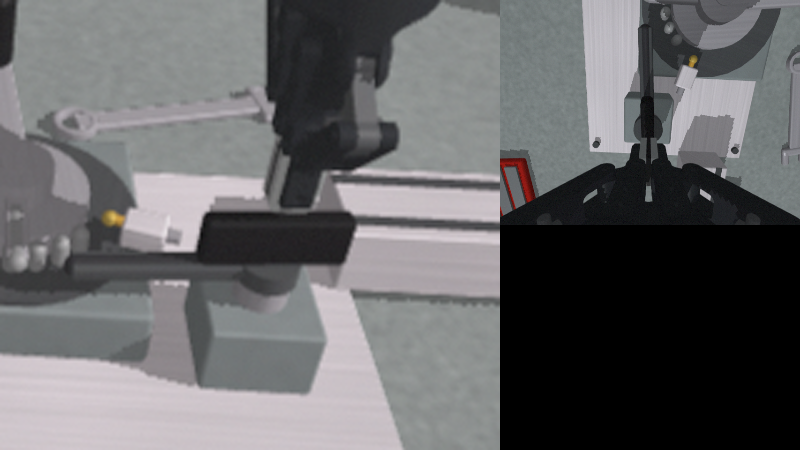

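```bash
python3 -c "
from h import *
a=cam('scene');b=cam('wrist');c=cam('side')
for z in (71,83,90,104,113,130,150):
  p=[614.4,176.6,z]; print(z,proj(a,p).round(),((proj(a,p)-[374,206])*2.5).round(),proj(b,p).round(),proj(c,p).round())
q=proj(c,[614,176,104]);x,y=int(q[0]),int(q[1])
A=cv2.resize(b['img'][180:480,120:520],(400,300))
B=cv2.resize(c['img'][y-75:y+75,x-100:x+100],(400,300),interpolation=cv2.INTER_CUBIC)
D=cv2.resize(a['img'][206:386,374:574],(333,300),interpolation=cv2.INTER_CUBIC)
D=cv2.convertScaleAbs(D,alpha=3)
M=np.zeros((600,800,3),np.uint8);M[:300,:400]=cv2.convertScaleAbs(A,alpha=2);M[:300,400:]=cv2.convertScaleAbs(B,alpha=2);M[300:,:333]=D
cv2.imwrite('pics/g2.png',M[:,:,::-1])"
```

```text
71 [480. 316.] [264. 274.] [316. 272.] [315. 187.]
83 [481. 309.] [269. 258.] [316. 281.] [315. 181.]
90 [483. 305.] [271. 248.] [316. 286.] [315. 177.]
104 [485. 297.] [277. 228.] [316. 298.] [315. 171.]
113 [486. 292.] [280. 215.] [316. 307.] [315. 166.]
130 [489. 282.] [287. 190.] [316. 326.] [315. 157.]
150 [492. 269.] [296. 159.] [316. 355.] [315. 147.]
```

View pics/g2.png

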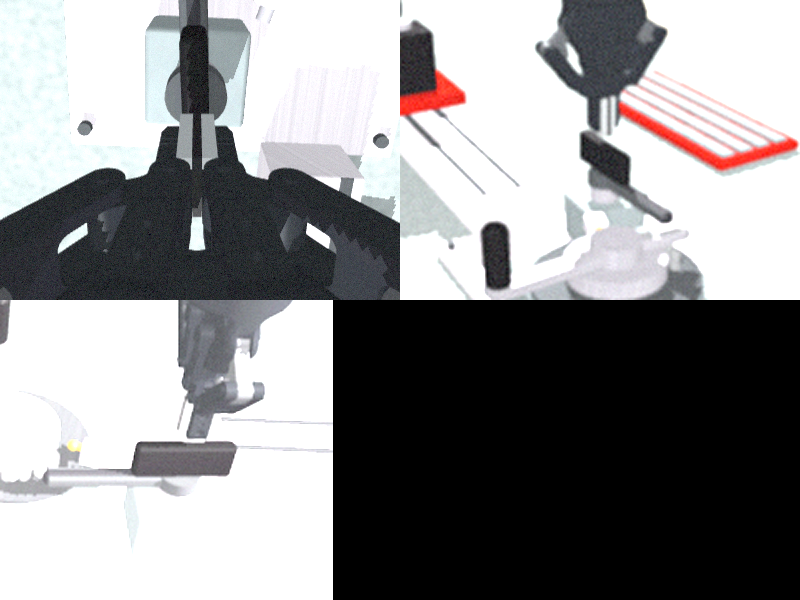

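```bash
python3 - <<'E'
from h import *
a=cam('scene');c=cam('side'); st()
def tri(ps):
    A=np.zeros((3,3));b=np.zeros(3)
    for C,p in ps:
        d=C["Rc"]@np.linalg.inv(C["K"])@np.array([*p,1.]);d/=np.linalg.norm(d);P=np.eye(3)-np.outer(d,d);A+=P;b+=P@C["c"]
    X=np.linalg.solve(A,b); return X.round(1),[ (proj(C,X)-p).round(1) for C,p in ps]
print("tip",tri([(a,(494,287)),(c,(316.5,161))]))
print("bar",tri([(a,(484,298)),(c,(317,174.5))]))
print("knob top",tri([(a,(374,203)),(c,(262,208))]))
for n in("scene","side"): print(n,arm.look_for(n,"lock_grip")[:2],arm.spot_point(n,"lock_grip")[:1], arm.spot_point(n,"knob")[:1])
E
```

```text
t 5.15 pos [614.4 176.7  90.3] xang -1.395 zaxis [-0. -0. -1.] F [ 0.  -0.2  0. ] w -0.1 g 0.0 j [ 0.53  0.5  -0.1  -0.   -0.97 -0.36]
tip (array([617.8, 182.1, 122.6]), [array([-1.4,  1.7]), array([-0.9, -1.2])])
bar (array([615.3, 174.4,  99.5]), [array([-1.7,  2. ]), array([-1.2, -1.4])])
knob top (array([466.9,  15.1, 134.4]), [array([-0.4,  0.5]), array([-0.4, -0.5])])
scene [{'box': [460.6, 306.5, 114.9, 41.3], 'p': 0.76}] [{'centre': [484.2, 295.8], 'p': 0.8}] [{'centre': [372.1, 217.7], 'p': 0.93}]
side [{'box': [327.1, 184.0, 47.4, 43.4], 'p': 0.71}] [{'centre': [316.3, 172.0], 'p': 0.6}] [{'centre': [258.9, 221.5], 'p': 0.67}]
```

>>> servo_tool --pt "1 0 0 0 0 0 0" --pt "1 0 0 0 0 0 0" --pt "1 0 0 0 0 0 0" --pt "1 0 0 0 0 0 0" --pt "1 0 0 0.01 0 0 0" --pt "1 0 0 0.02 0 0 0" --pt "0 0 0 0.02 0 0 0" --pt "0 0 0 0.02 0 0 0" --pt "0 0 0 0.02 0 0 0" --pt "0 0 0 0.02 0 0 0" --pt "0 0 0 0.02 0 0 0"

```text
clock: 6.82
position: [615.0, 176.9, 70.9]
ee_rot: [0.767, -0.642, 0.0, -0.001]
contact_force: [0.6, 0.1, 0.1]
gripper_width: 9.8
grasp_force: 60.3
```

>>> servo_tool --pt "0.5 0 0 0 0 0 0" --pt "0.5 0 0 0 0 0 0" --pt "0.5 0 0 0.006 0 0 0" --pt "0.5 0 0 0.006 0 0 0" --pt "0 0 0 0.006 0 0 0" --pt "0 0 0 0.006 0 0 0" --pt "0 0 0 0.006 0 0 0" --pt "0 0 0 0.006 0 0 0"

```text
clock: 7.82
position: [615.0, 176.8, 64.6]
ee_rot: [0.767, -0.642, 0.0, -0.001]
contact_force: [1.8, 0.1, -0.2]
gripper_width: 10.4
grasp_force: 62.2
```

>>> servo_tool --pt "0 0 0 0 0 0 -10" --pt "0 0 0 0 0 0 -20" --pt "0 0 0 0 0 0 -30" --pt "0 0 0 0 0 0 -40" --pt "0 0 0 0 0 0 -50" --pt "0 0 0 0 0 0 -50"

```text
clock: 8.57
position: [614.1, 176.2, 64.6]
ee_rot: [0.966, -0.259, -0.0, 0.0]
contact_force: [0.0, -1.6, 2.1]
gripper_width: 10.2
grasp_force: 62.5
```

```bash
python3 -c "
from h import *
st(); print(arm.read_state()['wrist_torque'])"
```

```text
t 8.57 pos [614.1 176.2  64.6] xang -0.524 zaxis [-0.001 -0.001 -1.   ] F [ 0.  -1.6  2.1] w 10.2 g 62.5 j [ 0.53  0.53 -0.13  0.   -0.92  0.51]
[-0.48478313 -0.01251266  0.13941147]
```

>>> servo_tool --pt "0 0 0 0 0 0 -10" --pt "0 0 0 0 0 0 -20" --pt "0 0 0 0 0 0 -30" --pt "0 0 0 0 0 0 -37" --pt "0 0 0 0 0 0 -40" --pt "0 0 0 0 0 0 -40" --pt "0 0 0 0 0 0 -40"

```text
clock: 9.45
position: [613.9, 175.5, 64.6]
ee_rot: [0.996, 0.085, -0.001, 0.0]
contact_force: [-1.3, -5.4, 3.6]
gripper_width: 10.9
grasp_force: 69.0
```

```bash
python3 -c "
from h import *
st(); print(arm.read_state()['wrist_torque'])"
```

```text
t 9.45 pos [613.9 175.5  64.6] xang 0.171 zaxis [-0.001 -0.001 -1.   ] F [-1.3 -5.4  3.6] w 10.9 g 69.0 j [ 0.53  0.53 -0.13  0.   -0.92  1.21]
[-1.6014748   0.15192937 -1.31649418]
```

>>> servo_tool --pt "1 0 0 0 0 0 0" --pt "1 0 0 0 0 0 0" --pt "1 0 0 0 0 0 0" --pt "1 0 0 0 0 0 0" --pt "1 0 0 -0.05 0 0 0" --pt "1 0 0 -0.11 0 0 10" --pt "1 0 0 -0.15 0 0 20" --pt "1 0 0 -0.15 0 0 30" --pt "1 0 0 -0.15 0 0 40" --pt "1 0 0 -0.15 0 0 50" --pt "1 0 0 -0.15 0 0 60" --pt "1 0 0 -0.15 0 0 70"

```text
clock: 10.95
position: [614.3, 176.9, 214.2]
ee_rot: [0.865, -0.502, -0.0, -0.0]
contact_force: [0.2, -0.1, 0.3]
gripper_width: 85.5
grasp_force: 0.0
```

```bash
python3 -c "
from h import *
st(); plan([480,0,215],-2.91)"
```

```text
t 10.95 pos [614.3 176.9 214.2] xang -1.051 zaxis [-0.  0. -1.] F [ 0.2 -0.1  0.3] w 85.5 g 0.0 j [ 0.53  0.4   0.07 -0.   -1.24 -0.01]
shift [ 0.0868  0.2044 -0.0008] turn [1.0000e-02 1.0000e-02 1.0651e+02]
```

>>> servo_tool --pt "1 0.02 0.05 0 0 0 10" --pt "1 0.04 0.1 0 0 0 20" --pt "1 0.06 0.15 0 0 0 30" --pt "1 0.087 0.2 0 0 0 40" --pt "1 0.087 0.204 0 0 0 50" --pt "1 0.087 0.204 0 0 0 60" --pt "1 0.087 0.204 0 0 0 70" --pt "1 0.087 0.204 0 0 0 80" --pt "1 0.087 0.204 0 0 0 90" --pt "1 0.087 0.204 0 0 0 100" --pt "1 0.087 0.204 0 0 0 106.5" --pt "1 0.087 0.204 0 0 0 106.5"

```text
clock: 12.45
position: [481.5, -0.8, 214.4]
ee_rot: [-0.119, 0.993, 0.0, 0.0]
contact_force: [0.2, -0.7, 0.4]
gripper_width: 85.5
grasp_force: 0.0
```

```bash
python3 - <<'E'
from h import *
st(); C=cam('wrist')
for d in arm.spot_point("wrist","knob")[:1]: print(round(d["p"],2),np.round(d["centre"]),back(C,d["centre"],110).round(1))
for n in ("scene","side"):
  S=cam(n)
  for t,z in (("knob",110),("shaft",100),("lock_grip",104)):
    for d in arm.spot_point(n,t)[:1]: print(n,t,round(d["p"],2),np.round(d["centre"]),back(S,d["centre"],z).round(1))
  if n=="scene":
    M=np.hstack([cv2.resize(C['img'],(400,300)),cv2.resize(S['img'][170:410,280:600],(400,300))]); cv2.imwrite('pics/k1.png',M[:,:,::-1])
plan([464,14.3,68],-2.911)
E
```

```text
t 12.45 pos [481.5  -0.8 214.4] xang -2.903 zaxis [ 0.  0. -1.] F [ 0.2 -0.7  0.4] w 85.5 g 0.0 j [ 0.34  0.13 -0.31 -0.   -1.14 -1.67]
0.6 [343. 216.] [465.5  14.7 110. ]
scene knob 0.72 [370. 219.] [472.9  12.2 110. ]
scene shaft 0.83 [380. 266.] [573.1  38.6 100. ]
scene lock_grip 0.96 [484. 295.] [610.8 176.2 104. ]
side knob 0.61 [260. 222.] [463.3  15.8 110. ]
side shaft 0.96 [319. 211.] [565.7  34.1 100. ]
shift [0.0135 0.0189 0.1463] turn [-0.    0.    0.39]
```

View pics/k1.png

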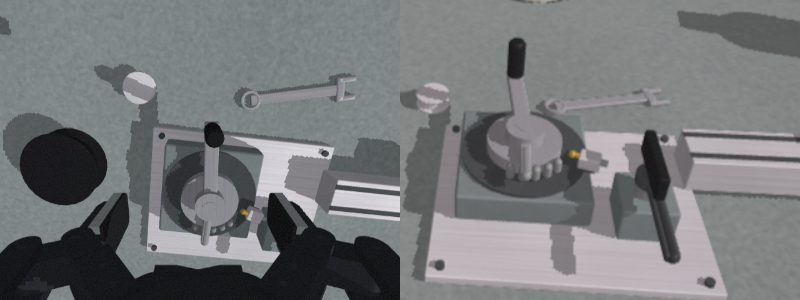

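>>> servo_tool --pt "1 0.0135 0.019 0 0 0 0.4" --pt "1 0.0135 0.019 0.05 0 0 0.4" --pt "1 0.0135 0.019 0.1 0 0 0.4" --pt "1 0.0135 0.019 0.13 0 0 0.4" --pt "1 0.0135 0.019 0.146 0 0 0.4" --pt "1 0.0135 0.019 0.146 0 0 0.4" --pt "0 0.0135 0.019 0.146 0 0 0.4" --pt "0 0.0135 0.019 0.146 0 0 0.4" --pt "0 0.0135 0.019 0.146 0 0 0.4" --pt "0 0.0135 0.019 0.146 0 0 0.4" --pt "0 0.0135 0.019 0.146 0 0 0.4"

```text
clock: 14.32
position: [464.3, 14.1, 69.1]
ee_rot: [-0.115, 0.993, -0.0, 0.0]
contact_force: [-0.1, -2.9, 5.8]
gripper_width: 20.2
grasp_force: 58.8
```

```bash
cat > arc.py <<'E'
import sys
from h import *
# rows along the arc: lever angles given; base = current pose (commanded ~ measured), x-angle follows lever
sh=np.array([571.2,39.6]); A0=3.372
def rows(ths,th0,off=0.):
    s=arm.read_state(); Rm=R.from_quat(s["ee_rot"]).as_matrix(); xa=np.arctan2(Rm[1,0],Rm[0,0])
    p0=sh+110*np.array([np.cos(A0+th0),np.sin(A0+th0)])
    for t in ths:
        p=sh+110*np.array([np.cos(A0+t),np.sin(A0+t)]); d=np.array([*(p-p0),0])
        dl=Rm.T@d/1000; print(round(t,3),[0,*dl[:2].round(4),0,0,0,round(-np.degrees(t-th0),1)])
st(); s=arm.read_state(); p=s["position"][:2]-sh; print("r",np.hypot(*p),"th",ang(p)%(2*np.pi)-A0)
if len(sys.argv)>1:
    a,b,n=float(sys.argv[1]),float(sys.argv[2]),int(sys.argv[3]); rows(np.linspace(a,b,n+1)[1:],a)
E
python3 arc.py 0 0.3 3
```

```text
t 14.32 pos [464.3  14.1  69.1] xang -2.911 zaxis [ 0.001 -0.    -1.   ] F [-0.1 -2.9  5.8] w 20.2 g 58.8 j [ 0.38  0.26 -0.55  0.   -0.75 -1.72]
r 109.9329480376151 th 0.0038334320476685058
0.1 [0, np.float64(-0.0005), np.float64(-0.011), 0, 0, 0, np.float64(-5.7)]
0.2 [0, np.float64(-0.0022), np.float64(-0.0219), 0, 0, 0, np.float64(-11.5)]
0.3 [0, np.float64(-0.0049), np.float64(-0.0325), 0, 0, 0, np.float64(-17.2)]
```

>>> servo_tool --pt "0 -0.0005 -0.011 0 0 0 -5.7" --pt "0 -0.0022 -0.0219 0 0 0 -11.5" --pt "0 -0.0049 -0.0325 0 0 0 -17.2" --pt "0 -0.0049 -0.0325 0 0 0 -17.2"

```text
clock: 14.82
position: [475.9, -16.0, 69.0]
ee_rot: [-0.262, 0.965, 0.0, 0.0]
contact_force: [-4.0, 3.7, 9.1]
gripper_width: 20.3
grasp_force: 59.2
```

```bash
cat >> arc.py <<'E'
xa=A0+ang(p)-A0; tg=np.array([-np.sin(ang(p)),np.cos(ang(p))]); f=s["contact_force"][:2]
print("tangential resist",-f@tg,"radial",f@(p/np.hypot(*p)))
E
python3 arc.py 0.3 0.7 8
```

```text
t 14.82 pos [475.9 -16.   69. ] xang -2.612 zaxis [-0.     0.001 -1.   ] F [-4.   3.7  9.1] w 20.3 g 59.2 j [ 0.31  0.28 -0.53 -0.   -0.76 -1.35]
r 110.27240892716263 th 0.2975386298823284
0.35 [0, np.float64(-0.0001), np.float64(-0.0055), 0, 0, 0, np.float64(-2.9)]
0.4 [0, np.float64(-0.0006), np.float64(-0.011), 0, 0, 0, np.float64(-5.7)]
0.45 [0, np.float64(-0.0013), np.float64(-0.0164), 0, 0, 0, np.float64(-8.6)]
0.5 [0, np.float64(-0.0022), np.float64(-0.0219), 0, 0, 0, np.float64(-11.5)]
0.55 [0, np.float64(-0.0035), np.float64(-0.0272), 0, 0, 0, np.float64(-14.3)]
0.6 [0, np.float64(-0.005), np.float64(-0.0325), 0, 0, 0, np.float64(-17.2)]
0.65 [0, np.float64(-0.0067), np.float64(-0.0377), 0, 0, 0, np.float64(-20.1)]
0.7 [0, np.float64(-0.0087), np.float64(-0.0428), 0, 0, 0, np.float64(-22.9)]
tangential resist 5.206998852249183 radial 1.548342819237061
```

>>> servo_tool --pt "0 -0.0001 -0.0055 0 0 0 -2.9" --pt "0 -0.0006 -0.011 0 0 0 -5.7" --pt "0 -0.0006 -0.011 0 0 0 -5.7"

```text
clock: 15.2
position: [481.4, -24.7, 69.0]
ee_rot: [-0.309, 0.951, 0.001, -0.0]
contact_force: [-6.1, 4.1, 8.9]
gripper_width: 20.8
grasp_force: 59.3
```

```bash
python3 arc.py |cut -c1-150
```

```text
t 15.2 pos [481.4 -24.7  69. ] xang -2.514 zaxis [-0.001  0.001 -1.   ] F [-6.1  4.1  8.9] w 20.8 g 59.3 j [ 0.29  0.29 -0.51 -0.   -0.77 -1.23]
r 110.42737623497217 th 0.391379884549635
tangential resist 6.911182802125249 radial 2.5931073463174483
```

>>> servo_tool --pt "0 -0.0001 -0.0055 0 0 0 -2.9" --pt "0 -0.0001 -0.0055 0 0 0 -2.9"

```text
clock: 15.45
position: [484.7, -29.2, 69.0]
ee_rot: [-0.333, 0.943, 0.001, -0.0]
contact_force: [-3.9, 3.4, 8.1]
gripper_width: 20.9
grasp_force: 59.3
```

```bash
python3 arc.py |cut -c1-150
```

```text
t 15.45 pos [484.7 -29.2  69. ] xang -2.463 zaxis [-0.001  0.001 -1.   ] F [-3.9  3.4  8.1] w 20.9 g 59.3 j [ 0.27  0.3  -0.5  -0.   -0.77 -1.16]
r 110.49768589620471 th 0.44138667656176755
tangential resist 5.11686577794626 radial 0.9362000634562723
```

>>> servo_tool --pt "0 -0.0001 -0.0055 0 0 0 -2.9" --pt "0 -0.0001 -0.0055 0 0 0 -2.9"

```text
clock: 15.7
position: [488.5, -33.8, 69.0]
ee_rot: [-0.357, 0.934, 0.0, -0.0]
contact_force: [-3.3, -0.6, 8.5]
gripper_width: 20.5
grasp_force: 59.2
```

```bash
python3 arc.py |cut -c1-150
```

```text
t 15.7 pos [488.5 -33.8  69. ] xang -2.412 zaxis [-0.001  0.    -1.   ] F [-3.3 -0.6  8.5] w 20.5 g 59.2 j [ 0.26  0.3  -0.49 -0.   -0.77 -1.1 ]
r 110.60682977544465 th 0.4956419061315698
tangential resist 1.7955596517903534 radial 2.8511346812560165
```

>>> servo_tool --pt "0 -0.0001 -0.0055 0 0 0 -2.9" --pt "0 -0.0001 -0.0055 0 0 0 -2.9"

```text
clock: 15.95
position: [492.5, -38.2, 69.0]
ee_rot: [-0.381, 0.925, -0.0, -0.0]
contact_force: [-2.4, -2.2, 7.3]
gripper_width: 20.4
grasp_force: 59.1
```

```bash
python3 arc.py |cut -c1-150
```

```text
t 15.95 pos [492.5 -38.2  69. ] xang -2.361 zaxis [-0. -0. -1.] F [-2.4 -2.2  7.3] w 20.4 g 59.1 j [ 0.25  0.31 -0.49  0.   -0.78 -1.04]
r 110.69643281825898 th 0.5494141541376609
tangential resist 0.08874760882921955 radial 3.2437199125243295
```

>>> servo_tool --pt "0 -0.0001 -0.0055 0 0 0 -2.9" --pt "0 -0.0001 -0.0055 0 0 0 -2.9"

```text
clock: 16.2
position: [496.9, -42.5, 69.0]
ee_rot: [-0.404, 0.915, -0.0, -0.0]
contact_force: [-0.2, -6.1, 5.1]
gripper_width: 20.2
grasp_force: 59.0
```

```bash
python3 arc.py |cut -c1-150
```

```text
t 16.2 pos [496.9 -42.5  69. ] xang -2.309 zaxis [ 0.    -0.001 -1.   ] F [-0.2 -6.1  5.1] w 20.2 g 59.0 j [ 0.24  0.32 -0.48  0.   -0.78 -0.98]
r 110.74955870969713 th 0.604534365013131
tangential resist -3.9267368112176695 radial 4.6449793565213255
```

>>> servo_tool --pt "0 -0.0001 -0.0055 0 0 0 -2.9" --pt "0 -0.0001 -0.0055 0 0 0 -2.9"

```text
clock: 16.45
position: [500.2, -45.4, 69.0]
ee_rot: [-0.427, 0.904, 0.0, -0.0]
contact_force: [-4.5, 1.0, 9.3]
gripper_width: 20.1
grasp_force: 59.4
```

```bash
python3 arc.py |cut -c1-150
```

```text
t 16.45 pos [500.2 -45.4  69. ] xang -2.26 zaxis [-0.001  0.    -1.   ] F [-4.5  1.   9.3] w 20.1 g 59.4 j [ 0.23  0.32 -0.46 -0.   -0.79 -0.92]
r 110.72425448804461 th 0.6446263745662595
tangential resist 4.07392075514884 radial 2.1115340405293015
```

>>> servo_tool --pt "0 -0.0001 -0.0055 0 0 0 -2.9" --pt "0 -0.0001 -0.0055 0 0 0 -2.9"

```text
clock: 16.7
position: [503.8, -48.4, 69.0]
ee_rot: [-0.449, 0.894, 0.001, -0.001]
contact_force: [-5.5, 2.5, 9.6]
gripper_width: 20.5
grasp_force: 59.6
```

```bash
python3 arc.py |cut -c1-150
```

```text
t 16.7 pos [503.8 -48.4  69. ] xang -2.211 zaxis [-0.002  0.001 -1.   ] F [-5.5  2.5  9.6] w 20.5 g 59.6 j [ 0.22  0.33 -0.45 -0.   -0.79 -0.86]
r 110.83869269844938 th 0.686599658280727
tangential resist 5.857721898080107 radial 1.381694617205006
```

>>> servo_tool --pt "0 -0.0001 -0.0055 0 0 0 -2.9" --pt "0 -0.0001 -0.0055 0 0 0 -2.9"

```text
clock: 16.95
position: [508.7, -52.0, 69.0]
ee_rot: [-0.472, 0.882, 0.001, -0.001]
contact_force: [-3.5, -0.3, 8.0]
gripper_width: 20.4
grasp_force: 59.4
```

```bash
python3 arc.py |cut -c1-150
```

```text
t 16.95 pos [508.7 -52.   69. ] xang -2.159 zaxis [-0.002  0.    -1.   ] F [-3.5 -0.3  8. ] w 20.4 g 59.4 j [ 0.22  0.34 -0.44 -0.   -0.79 -0.8 ]
r 110.92525177243023 th 0.7417903497206417
tangential resist 2.740419530443693 radial 2.1856049016705237
```

>>> servo_tool --pt "0 -0.0001 -0.0055 0 0 0 -2.9" --pt "0 -0.0001 -0.0055 0 0 0 -2.9"

```text
clock: 17.2
position: [513.7, -55.4, 69.0]
ee_rot: [-0.494, 0.869, 0.0, -0.0]
contact_force: [-3.5, -0.6, 7.6]
gripper_width: 20.5
grasp_force: 59.3
```

```bash
python3 arc.py |cut -c1-150
```

```text
t 17.2 pos [513.7 -55.4  69. ] xang -2.108 zaxis [-0.001 -0.    -1.   ] F [-3.5 -0.6  7.6] w 20.5 g 59.3 j [ 0.21  0.34 -0.43  0.   -0.8  -0.74]
r 111.01809625557998 th 0.7960977222030543
tangential resist 2.698898032039948 radial 2.389414129829824
```

>>> servo_tool --pt "0 -0.0001 -0.0055 0 0 0 -2.9" --pt "0 -0.0001 -0.0055 0 0 0 -2.9"

```text
clock: 17.45
position: [519.2, -58.5, 69.1]
ee_rot: [-0.516, 0.857, -0.0, -0.0]
contact_force: [-0.6, -5.9, 4.5]
gripper_width: 20.3
grasp_force: 59.0
```

```bash
python3 arc.py |cut -c1-150
```

```text
t 17.45 pos [519.2 -58.5  69.1] xang -2.057 zaxis [ 0.    -0.001 -1.   ] F [-0.6 -5.9  4.5] w 20.3 g 59.0 j [ 0.2   0.35 -0.42  0.   -0.8  -0.69]
r 111.02250636635486 th 0.8527716024682626
tangential resist -2.179432145996708 radial 5.467987771291124
```

>>> servo_tool --pt "0 -0.0001 -0.0055 0 0 0 -2.9" --pt "0 -0.0001 -0.0055 0 0 0 -2.9"

```text
clock: 17.7
position: [523.9, -60.9, 69.0]
ee_rot: [-0.538, 0.843, -0.0, -0.0]
contact_force: [-1.6, -3.4, 5.0]
gripper_width: 20.5
grasp_force: 59.1
```

```bash
python3 arc.py |cut -c1-150
```

```text
t 17.7 pos [523.9 -60.9  69. ] xang -2.007 zaxis [-0.    -0.001 -1.   ] F [-1.6 -3.4  5. ] w 20.5 g 59.1 j [ 0.19  0.36 -0.41  0.   -0.81 -0.63]
r 111.05019629199371 th 0.9003701514397573
tangential resist -0.042254246193337355 radial 3.7818884886240896
```

>>> servo_tool --pt "0 -0.0001 -0.0055 0 0 0 -2.9" --pt "0 -0.0001 -0.0055 0 0 0 -2.9"

```text
clock: 17.95
position: [527.9, -62.7, 69.0]
ee_rot: [-0.558, 0.83, 0.001, -0.001]
contact_force: [-5.1, -0.7, 9.7]
gripper_width: 20.8
grasp_force: 59.5
```

```bash
python3 arc.py |cut -c1-150
```

```text
t 17.95 pos [527.9 -62.7  69. ] xang -1.957 zaxis [-0.002  0.    -1.   ] F [-5.1 -0.7  9.7] w 20.8 g 59.5 j [ 0.19  0.37 -0.39 -0.   -0.81 -0.57]
r 111.1254897115088 th 0.9400747183908287
tangential resist 4.446551870450299 radial 2.6611990701923336
```

>>> servo_tool --pt "0 -0.0001 -0.0055 0 0 0 -2.9" --pt "0 -0.0001 -0.0055 0 0 0 -2.9"

```text
clock: 18.2
position: [531.9, -64.2, 68.9]
ee_rot: [-0.579, 0.815, 0.001, -0.002]
contact_force: [-7.8, 2.9, 9.2]
gripper_width: 20.0
grasp_force: 59.9
```

```bash
python3 arc.py |cut -c1-150
```

```text
t 18.2 pos [531.9 -64.2  68.9] xang -1.906 zaxis [-0.004  0.    -1.   ] F [-7.8  2.9  9.2] w 20.0 g 59.9 j [ 0.18  0.37 -0.38 -0.   -0.82 -0.52]
r 111.01140692949176 th 0.9786105822658291
tangential resist 8.339087008263824 radial 0.07438033007291625
```

>>> servo_tool --pt "0 -0.0001 -0.0055 0 0 0 -2.9" --pt "0 -0.0001 -0.0055 0 0 0 -2.9"

```text
clock: 18.45
position: [537.4, -66.2, 69.0]
ee_rot: [-0.6, 0.8, 0.001, -0.002]
contact_force: [-5.8, 0.4, 9.6]
gripper_width: 20.6
grasp_force: 59.7
```

```bash
python3 arc.py |cut -c1-150
```

```text
t 18.45 pos [537.4 -66.2  69. ] xang -1.855 zaxis [-0.004 -0.    -1.   ] F [-5.8  0.4  9.6] w 20.6 g 59.7 j [ 0.18  0.38 -0.37 -0.   -0.83 -0.46]
r 111.04454126373055 th 1.0307713049487361
tangential resist 5.699711840505261 radial 1.361977554736071
```

>>> servo_tool --pt "0 -0.0001 -0.0055 0 0 0 -2.9" --pt "0 -0.0001 -0.0055 0 0 0 -2.9"

```text
clock: 18.7
position: [543.3, -67.9, 69.0]
ee_rot: [-0.62, 0.784, 0.001, -0.001]
contact_force: [-5.0, -1.2, 7.8]
gripper_width: 20.5
grasp_force: 59.5
```

```bash
python3 arc.py |cut -c1-150
```

```text
t 18.7 pos [543.3 -67.9  69. ] xang -1.803 zaxis [-0.003 -0.    -1.   ] F [-5.  -1.2  7.8] w 20.5 g 59.5 j [ 0.17  0.39 -0.36  0.   -0.83 -0.4 ]
r 111.09109316648275 th 1.0863065891633052
tangential resist 4.519694388483015 radial 2.381090509404996
```

>>> servo_tool --pt "0 -0.0001 -0.0055 0 0 0 -2.9" --pt "0 -0.0001 -0.0055 0 0 0 -2.9"

```text
clock: 18.95
position: [549.4, -69.4, 69.0]
ee_rot: [-0.64, 0.768, -0.0, -0.001]
contact_force: [-1.7, -3.9, 5.9]
gripper_width: 20.6
grasp_force: 59.2
```

```bash
python3 arc.py |cut -c1-150
```

```text
t 18.95 pos [549.4 -69.4  69. ] xang -1.752 zaxis [-0.001 -0.001 -1.   ] F [-1.7 -3.9  5.9] w 20.6 g 59.2 j [ 0.17  0.4  -0.34  0.   -0.83 -0.35]
r 111.11604949031812 th 1.1433558188639514
tangential resist 0.949441576869344 radial 4.135975619684061
```

>>> servo_tool --pt "0 -0.0001 -0.004 0 0 0 -2.1" --pt "0 -0.0001 -0.004 0 0 0 -2.1"

```text
clock: 19.2
position: [552.7, -70.0, 69.0]
ee_rot: [-0.654, 0.757, 0.001, -0.001]
contact_force: [-3.7, -3.0, 7.1]
gripper_width: 20.3
grasp_force: 59.5
```

```bash
python3 arc.py |cut -c1-150; python3 - <<'E'
from h import *
a=cam('scene');c=cam('side')
def sp(n,t): return arm.spot_point(n,t)[:1]
for n,C in(("scene",a),("side",c)):
  for t,z in(("knob",110),("shaft",100)):
    for d in sp(n,t): print(n,t,round(d["p"],2),back(C,d["centre"],z).round(1))
# expected px of midway knob & block
for ph in(1.42,1.445):print(proj(a,[571.2-110*np.cos(ph),39.6-110*np.sin(ph),110]).round(),proj(a,[571.2+75*np.cos(ph),39.6+75*np.sin(ph),65]).round())
M=np.hstack([cv2.resize(a['img'][180:380,280:540],(400,300),interpolation=2),cv2.resize(c['img'][130:330,190:450],(400,300),interpolation=2)])
cv2.imwrite('pics/f.png',M[:,:,::-1])
E
```

```text
t 19.2 pos [552.7 -70.   69. ] xang -1.716 zaxis [-0.003 -0.001 -1.   ] F [-3.7 -3.   7.1] w 20.3 g 59.5 j [ 0.17  0.4  -0.33  0.   -0.84 -0.31]
r 111.16683523452726 th 1.1731610747629793
tangential resist 3.1535834366554942 radial 3.5524217908015348
scene knob 0.87 [550.7 -75.  110. ]
scene shaft 0.85 [574.1  39.4 100. ]
side knob 0.83 [551.7 -67.5 110. ]
side shaft 0.78 [570.   39.7 100. ]
[308. 243.] [431. 296.]
[307. 244.] [431. 295.]
```

View pics/f.png

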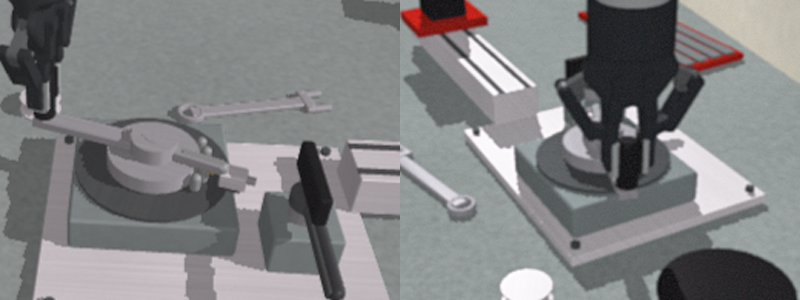

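>>> servo_tool --pt "0 0 -0.001 0 0 0 0" --pt "0 0 -0.001 0 0 0 0" --pt "0 0 -0.001 0 0 0 0" --pt "0 0 -0.001 0 0 0 0"

```text
clock: 20.0
position: [553.2, -70.1, 69.0]
ee_rot: [-0.654, 0.756, 0.001, -0.002]
contact_force: [-6.0, -1.8, 7.8]
gripper_width: 20.3
grasp_force: 59.6
```

```bash
python3 arc.py |cut -c1-150; python3 -c "
from bench import arm
print(arm.job_done())"
```

```text
t 20.0 pos [553.2 -70.1  69. ] xang -1.716 zaxis [-0.004 -0.001 -1.   ] F [-6.  -1.8  7.8] w 20.3 g 59.6 j [ 0.16  0.4  -0.33  0.   -0.84 -0.31]
r 111.16889501333213 th 1.1773760335559142
tangential resist 5.583604207272129 radial 2.7298091014065475
the job is handed in; nothing more can be done
None
```

I turned the lock handle to its open stop and swung the lever until I felt three clicks. It is held there in the fingers at about 1.18 rad, roughly 2–4 mm at the knob short of my estimated midway point (14 mm allowed). I handed the job in at 20 s; the interface returned no verdict.

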